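# Post the spent blade cassette into the blade bin

## Robot

A 6-joint arm with a two-finger parallel gripper is mounted at the origin on a cart in front of the work surface, level with it; the furniture and walls round the work are solid. World frame = base frame: x ahead of the robot, y to its left, z up, the work surface at z = 0. Lengths are in m, angles in rad, forces in N, time in s.
With the tool pointing down it reaches from about 0.2 to 0.875 m from the base axis. Payload 3.4 kg.
Tool frame: the origin (TCP) lies between the finger pads; the fingertips stand 25 mm ahead of it and the grasp point (between the pads) lies 6 mm ahead of it (r.nose_length is the z of the fingertips in the tool frame, in m); z points along the fingers, y is the line along which they close (so a half turn about z gives the same grasp; the last joint's range is limited). The gripper opens to 94 mm and grips with 3 to 60 N. Pads are 16 mm wide; open, the fingers measure 119 mm over their backs; the gripper's body (75 mm by 177 mm) begins 78 mm behind the grasp point.
Start: joints at [1.155, 0.276, 1.505, -0, 1.361, -0.121], TCP at [0.167, 0.55, 0.23] pointing down, gripper open.
Joint ranges: [-2.89, 2.89], [-0.75, 2.08], [0.22, 2.7], [-1.18, 4.32], [0.11, 2.71], [-2.7, 2.7]. Speed limits (rad/s): [2.57, 2.57, 3.14, 3.14, 3.14, 3.14].

## Interface

Orientations are given as a unit quaternion [w, x, y, z].
In Python, from plant import r, gripper_to, inverse_kinematics, vision, models, telemetry gives the robot as it stands. Calls block until the motion is done:
- r.move_to(position, orientation): joint-space move of the TCP to a pose.
- r.move_l(position, rot=None, vel=0.15, guard=None): straight line of the TCP; rot=None keeps the orientation; vel is the mean speed in m/s. With guard (N) it stops when the force on the tool has changed by that much, and returns True; else False.
- r.movej(angles): joint-space move.
- gripper_to(opening, f_grip=None): finger opening in m; f_grip is the grip in N (None keeps the last); returns when the fingers have stopped.
- r.hold(seconds).
- inverse_kinematics(position, orientation): joint angles nearest the present ones, or None.
- vision.snapshot(name): name is "side" or "top" or "wrist"; returns the picture (480x640x3 uint8, red, green, blue); there is no depth.
- vision.get_calibration(name): a dict with "fx", "fy", "cx", "cy" (pixels), "D" ([k1, k2, p1, p2, k3] as OpenCV has them; the pictures are not rectified), "position" and "orientation" of the camera in the world. Camera axes: x right, y down, z forward; pixel columns grow to the right and rows downward; lengths in m; the calibration is good to about 2 mm. A picture is of the moment at which its call begins: read the wrist's pose just before it. get_calibration takes no time and is no camera call; for the wrist camera it gives the pose at the moment of the call.
A pose or a line that the arm cannot do raises r.PlanningError and nothing moves.
- r.sign_off(): hands the job in; it is judged then, once.
Trained networks look in the newest picture that a camera, given by its name, has taken for a name from the list of things; names that differ only in an ending like _2 or _b are one class to them, and where a whole thing is asked for, a point or a joint stands for the part that bears it (a point fixed in the world has none). Each returns a list of dicts, best first, with "score" (0 to 1); they miss things now and then, are a little off and sometimes report something else, mostly with a low value. They report only what shows in the picture. A call takes as long as a camera call. They do not tell look-alikes from the thing itself.
- models.boxes_of(thing, camera): "at" ([x, y, z] in m, in world coordinates, good to about 4 mm: the middle of the surface that is visible of it).
- models.regions_of(thing, camera): "pixels" (480x640 bool, what is visible of it).
- models.mark_of(thing, camera): "at" ([x, y, z] in m, in world coordinates, good to about 4 mm: a listed point, or the origin of a listed thing).
Readings, each from a call of its own:
- telemetry.current_t(): time.
- telemetry.current_joints(): joint angles.
- telemetry.current_dq(): joint speeds.
- telemetry.current_joint_efforts(): joint torques, N m.
- telemetry.current_ee_pos(): TCP position.
- telemetry.current_tool_rot(): TCP orientation.
- telemetry.current_wrist_force(): force on the tool from outside, world axes, zero at the start.
- telemetry.current_torque(): the same for the moment, N m.
- telemetry.current_opening(): finger opening in m.
- telemetry.current_finger_force(): force on a finger pad.
Only numpy, scipy, OpenCV 4.12 (cv2) and the standard library are available. Lean on these libraries where they do the work, as an engineer would, in place of code of your own. Each camera call takes 0.05 s, during which the arm holds its last target. There are 200 camera calls.

## Task

The orange cassette of spent blades in the white rack has to go into the yellow blade bin. Lift it out of the rack, feel out where the slot in the bin's loose-fitting grey metal-faced head is, slip the cassette in upright with its lower narrow edge first, and press it gently all the way through past the sprung roller until it drops inside; never force it, and let nothing bear hard on the bin. Leave the blue cassette standing in the rack and the other things on the table where they are.

Things in the scene. Friction and masses are not known exactly. Their poses are not given: they have to be found in the camera images.
- spent_cassette_center (a point): Centre (half-way up) of the orange spent-blade cassette: a rigid flat plate 9 mm thick (its x), 50 mm wide (its y), 84 mm tall (its z, up), 0.06 to 0.13 kg; its top 14 mm is a tab only 24 mm wide. Lower edge rounded to 2.5 mm. It stands upright in one of the two pockets of the white rack, its lowest 28 mm inside the pocket and its upper 56 mm bare. Its top is 42 mm above this point.
- fresh_cassette_center (a point): Centre of the blue fresh-blade cassette, of the same size and axes, standing in the other pocket of the rack. It stays there.
- rack: White rack with a steel foot, 46 x 166 x 34 mm, fixed to the table; origin at the centre of its underside, z up. Two pockets 12 mm (x) by 54 mm (y), 28 mm deep, lie at y = +38 and -38 mm; which cassette stands in which varies.
- blade_bin: Yellow blade bin, 124 x 124 x 108 mm, with a 6 mm red lid, fixed to the table; origin at the centre of its underside, x across the slot, y along it, z up. On the lid lies a grey head, 76 (x) x 86 (y) x 12 mm, on a 4 mm black gasket, with a flat top and an upright slot through it, 11 mm wide (x) and 53 mm long (y), mouth chamfered 1 mm. More than 25 N on bin or head, by cassette or gripper, is too much.
- bin_top (a point): Middle of the bin at the height of the head's top face (130 mm above the table), axes as the bin's. NOT the slot itself: the head lies loosely placed, so the slot stands anywhere from -15 to +15 mm from here along x (exact in y, parallel to y). This shift is not measured: find it by feel/sight. It stays put sideways; under load it sinks on the gasket, 1 mm per 3 N, at most 4 mm.
- bin_roller (a point): Middle of the bin, 7 mm below the head's top face: height of two sprung 12 mm rollers on the slot's +x side (shifted with it). They yield to +x; the cassette's weight cannot pass; pressing takes about 3 to 8 N; friction then holds it till its shoulders are past, its tab some 9 mm proud, and it drops. Fingers do not fit in the slot: press the last part from above, e.g. with closed fingers.
- salt_shaker: Clear salt shaker with a grey top, 44 x 44 x 90 mm; a bystander, stays where it is. Origin at the centre of its underside.
- jar_pepper: Spice jar with a yellow cap, 45 x 44 x 100 mm; a bystander, stays where it is. Origin at the centre of its underside.
- amber_jar: Small amber jar with a pink cap, 37 x 46 x 74 mm; a bystander, stays where it is. Origin at the centre of its underside.
- tape_roll: Black roll of tape, 53 x 51 x 19 mm; a bystander, stays where it is. Origin at the centre of its underside.
- nail_brush: Green nail brush, 30 x 85 x 22 mm; a bystander, stays where it is. Origin at the centre of its underside.
- glue_tub: Small white tub with an orange cap, 33 x 33 x 72 mm; a bystander, stays where it is. Origin at the centre of its underside.
Not all that is in view belongs to the job. What is shaped like the part that bears spent_cassette_center but turquoise is not meant.

How it is judged:
On the way, in this order (a step that is already met when the one before it is completed fails the run):
1. the orange cassette is lifted clear of the rack (height (world z) of spent_cassette_center above 0.1 m), for 0.1 s.
2. it stands upright in the slot, its lower edge at least 20 mm below the head's top face (z of spent_cassette_center in the frame of bin_top between -0.04 and 0.022 m and x of spent_cassette_center in the frame of bin_top between -0.021 and 0.021 m and y of spent_cassette_center in the frame of bin_top between -0.006 and 0.006 m and angle between spent_cassette_center's own z axis and vertical below 0.2 rad), for 0.1 s.
At the end, for the whole second after the job is handed in: The orange cassette lies or stands at rest wholly inside the blade bin (centre below 75 mm above the bin's underside and within 55 mm of its middle in x and y), and the blue cassette is still within 15 mm of its place in the rack (x of spent_cassette_center in the frame of blade_bin between -0.055 and 0.055 m and y of spent_cassette_center in the frame of blade_bin between -0.055 and 0.055 m and z of spent_cassette_center in the frame of blade_bin between 0 and 0.075 m and linear speed of spent_cassette below 0.02 m/s and distance of fresh_cassette_center from where it was at the start of the episode below 0.015 m); the robot touches nothing.
It fails at once if the cassette is forced against the bin with more than 25 N while it is in or above the head (the drop inside does not count) (contact force between spent_cassette and blade_bin above 25 N and z of spent_cassette_center in the frame of bin_top above -0.05 m).
It fails at once if the gripper or arm presses on the bin with more than 25 N (contact force between any of the fingers, the arm and blade_bin above 25 N).
It fails at once if the blue cassette is taken from its pocket (distance of fresh_cassette_center from where it was at the start of the episode above 0.03 m).
It fails at once if a bystander on the table is pushed more than 30 mm (distance of any of salt_shaker, jar_pepper, amber_jar, tape_roll, nail_brush, glue_tub from where it was at the start of the episode above 0.03 m).
It also fails if it takes over 67 s, if anything falls off the work surface, if the arm or the gripper's body presses on something with over 40 N, if the wrist force passes 120 N, or if a joint passes its speed limit or range.

## Working session

There is one attempt and no reset: what is moved stays moved. The work goes in short steps, each a Python script; the robot and the scene stay as the last script left them, time stands still between calls to the robot, and variables do not carry over. Pictures are saved under pics/ and viewed, at most 10 in all, crops included, and the job is handed in when it is done.

```bash
mkdir -p pics; ls; python3 - <<'E'
from plant import r, vision, models, telemetry
import cv2, numpy as np
for c in ("top","side"):
    im=vision.snapshot(c); cv2.imwrite(f"pics/{c}0.png",im[:,:,::-1])
    k=vision.get_calibration(c); print(c,{a:np.round(b,4).tolist() for a,b in k.items()})
    for t in ["spent_cassette_center","fresh_cassette_center","rack","blade_bin","bin_top","salt_shaker","jar_pepper","amber_jar","tape_roll","nail_brush","glue_tub"]:
        print(t,[(np.round(m["at"],3).tolist(),round(m["score"],2)) for m in models.mark_of(t,c)[:3]])
print(telemetry.current_t(),telemetry.current_tool_rot())
E
```

```text
pics
top {'fx': 470.547, 'fy': 470.547, 'cx': 316.0264, 'cy': 237.7744, 'D': [0.0375, 0.0, 0.0, 0.0, 0.0], 'position': [0.383, 0.0843, 0.9791], 'orientation': [-0.0804, 0.7433, -0.6601, 0.072]}
spent_cassette_center [([0.493, 0.093, 0.051], 0.71), ([0.41, 0.048, 0.037], 0.56)]
fresh_cassette_center [([0.492, 0.168, 0.048], 0.69)]
rack [([0.489, 0.131, -0.0], 0.76), ([0.78, 0.036, 0.003], 0.55)]
blade_bin [([0.596, -0.18, -0.001], 0.84)]
bin_top [([0.594, -0.174, 0.131], 0.58)]
salt_shaker [([0.764, 0.205, 0.003], 0.91)]
jar_pepper [([0.75, 0.116, -0.002], 0.94), ([0.592, -0.169, 0.128], 0.29)]
amber_jar [([0.786, 0.035, 0.002], 0.66)]
tape_roll [([0.384, 0.327, -0.003], 0.62)]
nail_brush [([0.495, 0.17, 0.046], 0.73), ([0.511, 0.385, 0.002], 0.58)]
glue_tub [([0.784, -0.097, 0.001], 0.81)]
side {'fx': 591.8365, 'fy': 591.8365, 'cx': 318.5385, 'cy': 246.6453, 'D': [-0.0666, 0.0, 0.0, 0.0, 0.0], 'position': [0.5596, 1.0626, 0.7216], 'orientation': [0.0108, -0.0161, 0.873, -0.4874]}
spent_cassette_center [([0.412, 0.049, 0.042], 0.91), ([0.49, 0.094, 0.044], 0.52)]
fresh_cassette_center []
rack [([0.49, 0.132, -0.003], 0.91)]
blade_bin [([0.593, -0.176, -0.001], 0.7)]
bin_top [([0.597, -0.178, 0.129], 0.72)]
salt_shaker [([0.768, 0.205, 0.002], 0.81)]
jar_pepper [([0.754, 0.122, -0.001], 0.87)]
amber_jar [([0.785, 0.035, 0.001], 0.59)]
tape_roll [([0.385, 0.328, -0.001], 0.7)]
nail_brush [([0.51, 0.384, 0.008], 0.58), ([0.75, 0.124, 0.001], 0.35)]
glue_tub [([0.785, -0.097, 0.002], 0.72)]
1.2 [6.21472805e-06 1.46859464e-01 9.89157366e-01 4.72538339e-05]
```

View pics/top0.png

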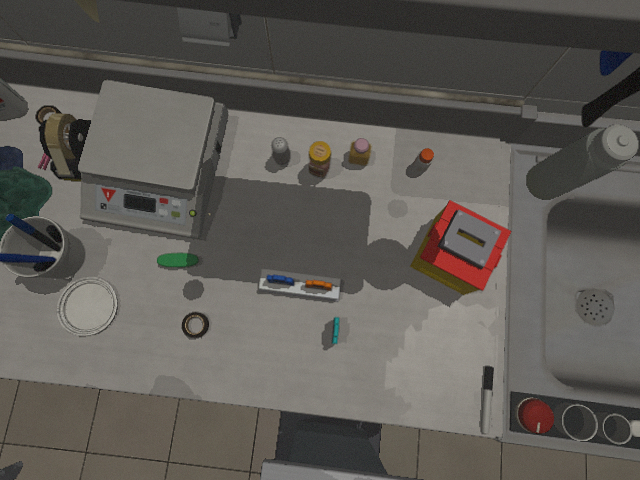

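View pics/side0.png

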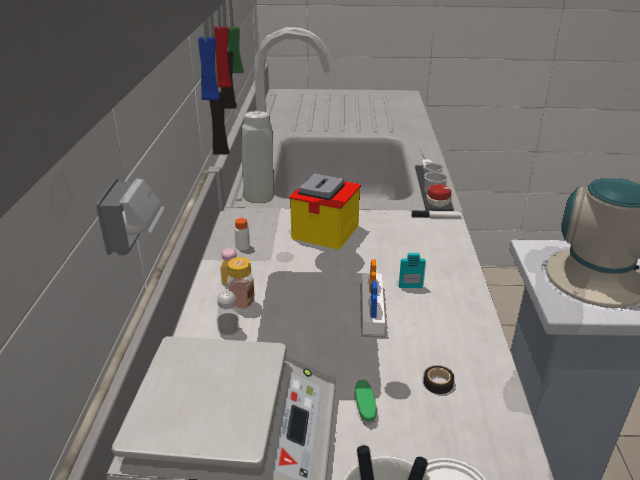

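```bash
cat > h.py <<'E'
from plant import r, gripper_to, inverse_kinematics, vision, models, telemetry as T
import cv2, numpy as np
from scipy.spatial.transform import Rotation as R
def down(a):
    """tool z down, tool y (closing line) at world yaw a (mod pi), last joint nearest its middle"""
    best=None
    for b in (a,a+np.pi):
        y=np.array([np.cos(b),np.sin(b),0]); z=np.array([0,0,-1.]); x=np.cross(y,z)
        q=R.from_matrix(np.c_[x,y,z]).as_quat()[[3,0,1,2]]
        yield q
def pose(p,a):
    c=[(abs(j[5]),q) for q in down(a) if (j:=inverse_kinematics(p,q)) is not None]
    return min(c,key=lambda t:t[0])[1]
def world(px,z,k):
    n=cv2.undistortPoints(np.float64(px).reshape(-1,1,2),np.array([[k['fx'],0,k['cx']],[0,k['fy'],k['cy']],[0,0,1]]),np.float64(k['D'])).reshape(-1,2)
    o=k['orientation']; M=R.from_quat([o[1],o[2],o[3],o[0]]).as_matrix()
    d=np.c_[n,np.ones(len(n))]@M.T; p=np.float64(k['position'])
    return (p+d*((z-p[2])/d[:,2])[:,None])[:,:2]
def snap(c,name):
    k=vision.get_calibration(c); im=vision.snapshot(c)
    cv2.imwrite(f"pics/{name}.png",im[:,:,::-1]); return im,k
E
python3 - <<'E'
from h import *
q=pose([0.47,0.13,0.30],0.0); r.move_to([0.47,0.13,0.30],q); r.hold(0.2)
im,k=snap("wrist","w1"); np.save("w1k.npy",k,allow_pickle=True)
print({a:np.round(b,4).tolist() for a,b in k.items()},T.current_joints(),T.current_t())
for t in ["rack","spent_cassette_center","fresh_cassette_center"]:
    g=models.regions_of(t,"wrist"); m=models.mark_of(t,"wrist")
    print(t,[(x["score"],np.round(x["at"],4)) for x in m])
    if g:
        c=max(cv2.findContours(g[0]["pixels"].astype(np.uint8),0,2)[0],key=cv2.contourArea); print(cv2.minAreaRect(c))
E
```

```text
{'fx': 430.6588, 'fy': 430.6588, 'cx': 327.5758, 'cy': 237.2214, 'D': [-0.095, 0.0, 0.0, 0.0, 0.0], 'position': [0.4706, 0.2012, 0.454], 'orientation': [0.1236, 0.9923, 0.001, -0.0003]} [1.28233357e-01 1.09313907e-01 1.55030712e+00 8.00194435e-05
 1.48222452e+00 1.27036921e-01] 3.3417
rack [(0.92, array([ 0.4956,  0.1269, -0.0022]))]
((436.90771484375, 440.468994140625), (50.02726745605469, 153.10939025878906), 88.34770202636719)
spent_cassette_center [(0.89, array([0.4063, 0.0509, 0.0427])), (0.69, array([0.4895, 0.089 , 0.0495]))]
((350.0, 246.5), (63.0, 14.0), 90.0)
fresh_cassette_center [(0.61, array([ 0.5901, -0.1797, -0.004 ]))]
((352.1844787597656, 168.3873748779297), (15.267791748046875, 59.112735748291016), 2.2906100749969482)
```

View pics/w1.png

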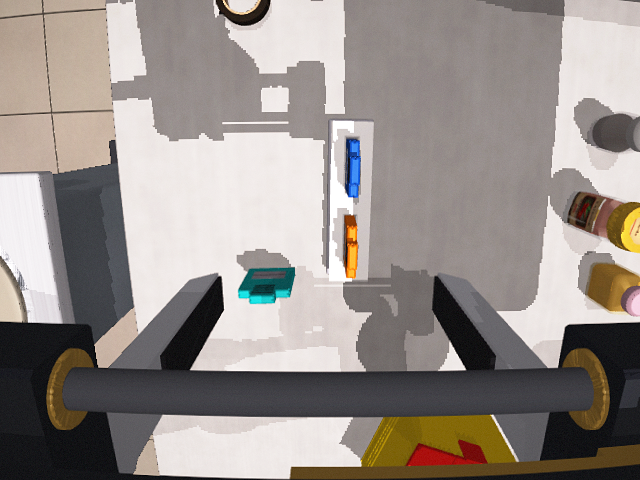

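```bash
python3 - <<'E'
from h import *
im=cv2.imread("pics/w1.png"); k=np.load("w1k.npy",allow_pickle=True).item()
c=im[110:295,310:390]; cv2.imwrite("pics/w1c.png",cv2.resize(c,None,fx=3.2,fy=3.2,interpolation=cv2.INTER_CUBIC))
h=cv2.cvtColor(im,cv2.COLOR_BGR2HSV)
for n,lo,hi in (("orange",5,18),("blue",105,125)):
    m=(h[...,0]>=lo)&(h[...,0]<=hi)&(h[...,1]>150)&(h[...,2]>60); m[:100]=0;m[300:]=0;m[:,:310]=0;m[:,390:]=0
    for v in range(480):
        u=np.where(m[v])[0]
        if len(u) and v%4==0: print(n,v,u[0],u[-1],end=' | ')
    print(cv2.boundingRect(m.astype(np.uint8)))
E
```

```text
orange 216 345 353 | orange 220 345 355 | orange 224 345 356 | orange 228 346 356 | orange 232 346 356 | orange 236 346 356 | orange 240 347 356 | orange 244 345 357 | orange 248 347 357 | orange 252 345 357 | orange 256 345 356 | orange 260 345 356 | orange 264 344 356 | orange 268 345 356 | orange 272 346 355 | orange 276 346 355 | (344, 215, 14, 63)
blue 140 347 357 | blue 144 346 358 | blue 148 348 358 | blue 152 348 359 | blue 156 348 359 | blue 160 350 359 | blue 164 347 359 | blue 168 350 359 | blue 172 350 359 | blue 176 347 359 | blue 180 347 359 | blue 184 345 359 | blue 188 346 357 | blue 192 347 357 | blue 196 348 357 | (345, 139, 16, 59)
```

View pics/w1c.png

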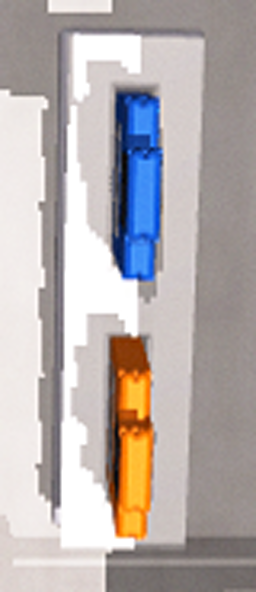

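```bash
python3 - <<'E'
from h import *
k=np.load("w1k.npy",allow_pickle=True).item()
f=lambda L:[(310+x/3.2,110+y/3.2) for x,y in L]
e=world(f([(204,35),(185,543),(74,35),(63,543)]),0.034,k); print("rack",e, np.linalg.norm(e[0]-e[1]),"yaw",[np.degrees(np.arctan2(-(a-b)[0],(a-b)[1])) for a,b in ((e[0],e[1]),(e[2],e[3]))],"centre",e.mean(0))
t=world(f([(155,425),(151,515),(123,425),(121,515),(160,150),(157,237),(132,150),(131,237)]),0.09,k); print("tabs",t.round(4),t[:4].mean(0),t[4:].mean(0))
d=t[4:].mean(0)-t[:4].mean(0); print("yaw from tabs",np.degrees(np.arctan2(-d[0],d[1])),np.linalg.norm(d))
s=world(f([(112,515),(127,540),(149,535),(117,340),(146,340),(120,95),(158,95)]),0.076,k); print("shoulders",s.round(4))
E
```

```text
rack [[0.51400957 0.20884796]
 [0.51209824 0.04976985]
 [0.47546051 0.20865318]
 [0.47269591 0.049718  ]] 0.15908959294565111 yaw [np.float64(-0.6883781590234953), np.float64(-0.9965344473853343)] centre [0.49356606 0.12924724]
tabs [[0.4975 0.1041]
 [0.4969 0.0782]
 [0.4887 0.1041]
 [0.4885 0.0782]
 [0.4974 0.1784]
 [0.497  0.1556]
 [0.4901 0.1784]
 [0.4901 0.1556]] [0.49289107 0.0911612 ] [0.49366248 0.16700609]
yaw from tabs -0.5827309225546401 0.07584881257491566
shoulders [[0.4866 0.0735]
 [0.4911 0.0658]
 [0.4974 0.0674]
 [0.4874 0.125 ]
 [0.4955 0.125 ]
 [0.4874 0.1922]
 [0.4976 0.1922]]
```

```bash
python3 - <<'E'
from h import *
p=[0.595,-0.177,0.26]
q=pose(p,np.radians(-25)); r.move_to(p,q); r.hold(0.2)
im,k=snap("wrist","w2"); np.save("w2k.npy",k,allow_pickle=True)
print({a:np.round(b,4).tolist() for a,b in k.items()},T.current_joints(),T.current_t())
for t in ["blade_bin","bin_top"]:
    print(t,[(x["score"],np.round(x["at"],4)) for x in models.mark_of(t,"wrist")])
E
```

```text
{'fx': 430.6588, 'fy': 430.6588, 'cx': 327.5758, 'cy': 237.2214, 'D': [-0.095, 0.0, 0.0, 0.0, 0.0], 'position': [0.6255, -0.1116, 0.4148], 'orientation': [0.1207, 0.9691, -0.2136, -0.0264]} [-3.99364208e-01  3.30655873e-01  1.35067851e+00  1.59350850e-04
  1.45953971e+00  3.51706073e-02] 5.1583
blade_bin [(0.7, array([ 0.5901, -0.1779, -0.0038])), (0.18, array([ 0.5925, -0.1749,  0.1247]))]
bin_top [(0.86, array([ 0.5941, -0.1757,  0.1304]))]
```

View pics/w2.png

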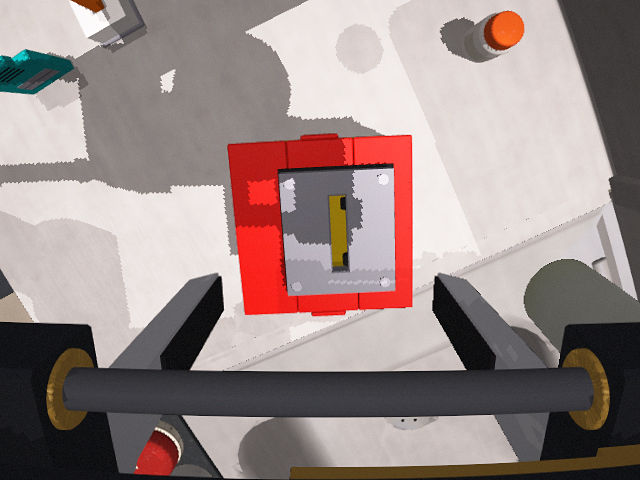

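```bash
python3 - <<'E'
import cv2
im=cv2.imread("pics/w2.png")
cv2.imwrite("pics/w2c.png",cv2.resize(im[157:302,268:408],None,fx=4,fy=4,interpolation=cv2.INTER_CUBIC))
E
```

```text
(no output)
```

View pics/w2c.png

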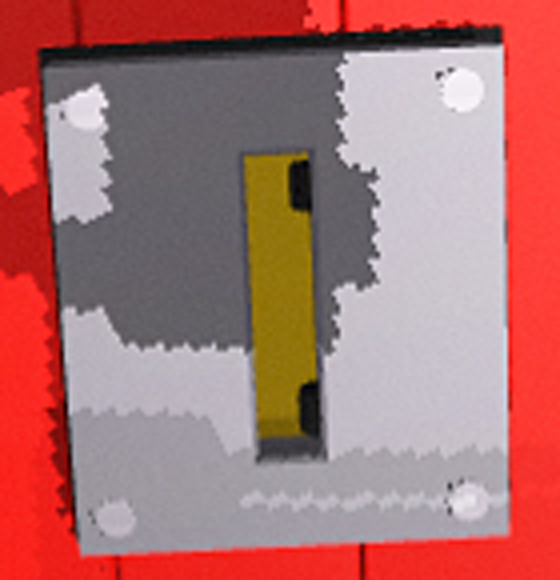

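```bash
python3 - <<'E'
from h import *
k=np.load("w2k.npy",allow_pickle=True).item()
f=lambda L:[(268+x/4,157+y/4) for x,y in L]
for n,L,z in (("slot",[(239,151),(313,149),(328,460),(256,462)],.13),("head",[(43,68),(502,43),(510,535),(80,555)],.13),
  ("lid",[((229-268)*4,(144-157)*4),((411-268)*4,(136-157)*4),((412-268)*4,(306-157)*4),((244-268)*4,(315-157)*4)],.114)):
    w=world(f(L),z,k); l=(w[0]+w[1]-w[2]-w[3])/2; s=(w[1]+w[2]-w[0]-w[3])/2
    print(n,w.round(4).tolist(),"c",w.mean(0).round(4),"len",np.linalg.norm(l),"wid",np.linalg.norm(s),"yaw",np.degrees(np.arctan2(-l[0],l[1])),np.degrees(np.arctan2(s[1],s[0])))
E
```

```text
slot [[0.6077, -0.1506], [0.6191, -0.1555], [0.5991, -0.2063], [0.5875, -0.2013]] c [ 0.6033 -0.1784] len 0.05462102166512142 wid 0.012438096046800753 yaw -21.619527828916812 -23.241004568691732
head [[0.5842, -0.1245], [0.6546, -0.1525], [0.6226, -0.2327], [0.552, -0.204]] c [ 0.6033 -0.1784] len 0.08611343629251667 wid 0.0759371326634224 yaw -21.919611367383318 -21.886975749463115
lid [[0.5599, -0.092], [0.6757, -0.1398], [0.629, -0.2562], [0.5104, -0.2093]] c [ 0.5938 -0.1743] len 0.12636129588678083 wid 0.12640162264328236 yaw -22.360287156845555 -21.974868490614593
```

```bash
python3 - <<'E'
from h import *
a=np.radians(-0.7); x,y=0.493,0.0912
q=pose([x,y,0.16],a); gripper_to(0.05); r.move_to([x,y,0.16],q)
print("contact",r.move_l([x,y,0.085],vel=0.08,guard=5),T.current_ee_pos())
gripper_to(0.0,30); print("opening",T.current_opening(),"F",T.current_finger_force(),T.current_wrist_force(),T.current_ee_pos())
r.move_l([x,y,0.24],vel=0.08); r.hold(0.2)
print("opening",T.current_opening(),T.current_wrist_force(),T.current_t())
b=np.radians(-21.95); s=[0.6033,-0.1784,0.24]
r.move_to(s,pose(s,b)); r.hold(0.3); f0=T.current_wrist_force(); print(f0,T.current_torque(),T.current_joints())
im,k=snap("side","s1"); snap("wrist","w3")
print([(m["score"],np.round(m["at"],4)) for m in models.mark_of("spent_cassette_center","side")])
cv2.imwrite("pics/s1c.png",np.hstack([cv2.resize(im[100:280,240:420,::-1],None,fx=2.2,fy=2.2),cv2.resize(cv2.imread("pics/w3.png")[130:310,240:420],None,fx=2.2,fy=2.2)]))
print(T.current_t())
E
```

```text
contact False [0.49348929 0.09119382 0.08542526]
opening 0.00870635394838595 F 29.998535150662065 [-0.2349377   0.36742858  0.91833398] [0.49288261 0.09120253 0.08499192]
opening 0.00882827795604696 [ 0.34688785 -0.14411509 -1.4307918 ] 11.3333
[-0.43458473  0.21005113 -1.87668955] [-0.12010872  0.08741229  0.03043963] [-3.96353074e-01  3.52352821e-01  1.36714484e+00  1.50661542e-04
  1.42174444e+00 -1.49301785e-02]
[(0.75, array([ 0.6008, -0.1755,  0.2007])), (0.73, array([0.4112, 0.0475, 0.0404])), (0.49, array([ 0.7843,  0.0379, -0.0017]))]
12.9083
```

View pics/s1c.png

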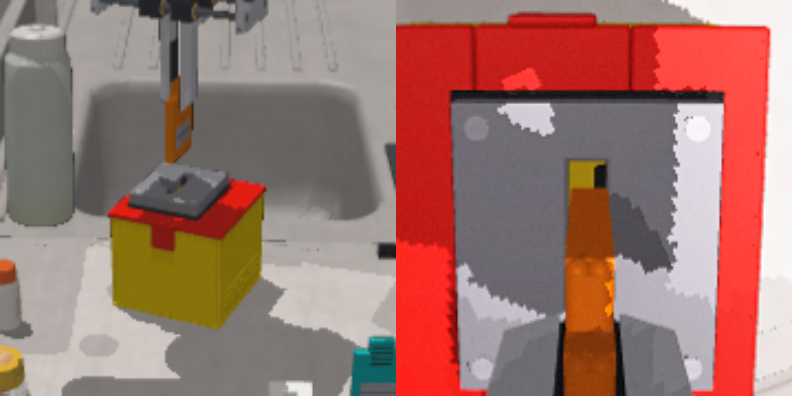

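```bash
python3 - <<'E'
from h import *
r.move_l([0.6033,-0.1784,0.214],vel=0.05); r.hold(0.2); print(T.current_wrist_force(),T.current_torque())
print(r.move_l([0.6033,-0.1784,0.2045],vel=0.015,guard=3)); r.hold(0.1)
print(T.current_ee_pos(),T.current_wrist_force(),T.current_torque(),T.current_t())
E
```

```text
[-0.49117449  0.12743895 -1.22012049] [-0.04414591  0.13220215  0.00990099]
False
[ 0.60289203 -0.1782255   0.20452647] [-2.76695345  1.62528562  0.89345956] [ 0.21955905  0.74277256 -0.03139967] 14.6583
```

```bash
python3 - <<'E'
from h import *
ax=np.array([0.9275,-0.3738]); ay=np.array([0.3738,0.9275]); s=np.array([0.6033,-0.1784]); dx=-0.0003
for z in np.arange(0.2025,0.1895,-0.002):
    p=s+dx*ax
    g=r.move_l([*p,z],vel=0.015,guard=9); r.hold(0.05)
    f=T.current_wrist_force(); e=np.array(T.current_ee_pos())
    print(g,round(z,4),"z",e[2].round(4),"off",((e[:2]-s)@ax*1e3).round(2),((e[:2]-s)@ay*1e3).round(2),"F",(f[:2]@ax).round(2),(f[:2]@ay).round(2),f[2].round(2),T.current_torque().round(2),"dx",dx)
    if g: break
    dx+=np.clip((f[:2]@ax+0.4)*0.0001,-0.0004,0.0004)
print(T.current_t())
E
```

```text
False 0.2025 z 0.2021 off -0.93 -0.02 F -4.64 0.76 0.0 [0.24 0.99 0.03] dx -0.0003
False 0.2005 z 0.2 off -1.15 0.0 F -4.15 -0.17 -1.2 [0.31 1.02 0.  ] dx -0.0007
False 0.1985 z 0.1983 off -1.22 0.02 F -3.2 -0.31 -1.91 [0.29 1.04 0.04] dx -0.0010749948493482488
False 0.1965 z 0.1964 off -1.36 0.01 F -3.17 0.12 -1.43 [0.32 1.01 0.01] dx -0.0013546339653224618
False 0.1945 z 0.1944 off -1.57 0.04 F -3.66 -0.68 -1.82 [ 0.29  0.98 -0.04] dx -0.0016320777260960672
False 0.1925 z 0.1925 off -1.85 0.01 F -3.48 -0.36 -0.67 [ 0.25  0.9  -0.03] dx -0.0019579140549890227
False 0.1905 z 0.1904 off -1.97 0.01 F -2.48 0.73 -2.0 [ 0.2   0.63 -0.01] dx -0.0022663575652999974
16.9917
```

```bash
python3 - <<'E'
from h import *
ax=np.array([0.9275,-0.3738]); ay=np.array([0.3738,0.9275]); s=np.array([0.6033,-0.1784]); dx=-0.0022
for z in np.arange(0.186,0.1599,-0.005):
    g=r.move_l([*(s+dx*ax),z],vel=0.025,guard=9); r.hold(0.05)
    f=T.current_wrist_force(); e=np.array(T.current_ee_pos())
    print(g,round(z,4),"z",e[2].round(4),"off",((e[:2]-s)@ax*1e3).round(2),((e[:2]-s)@ay*1e3).round(2),"F",(f[:2]@ax).round(2),(f[:2]@ay).round(2),f[2].round(2),T.current_torque().round(2))
    if g: break
im,k=snap("side","s2"); snap("wrist","w4")
cv2.imwrite("pics/s2c.png",np.hstack([cv2.resize(im[100:280,240:420,::-1],None,fx=2.2,fy=2.2),cv2.resize(cv2.imread("pics/w4.png")[130:310,240:420],None,fx=2.2,fy=2.2)]))
print(T.current_t(),T.current_opening())
E
```

```text
False 0.186 z 0.1858 off -1.98 -0.0 F -2.28 0.88 -1.75 [ 0.21  0.53 -0.06]
False 0.181 z 0.1808 off -2.03 0.02 F -0.85 0.52 -2.97 [0.15 0.43 0.02]
False 0.176 z 0.1758 off -2.03 0.01 F -1.93 0.49 -3.25 [ 0.11  0.37 -0.04]
False 0.171 z 0.1707 off -2.04 0.01 F -1.37 0.95 -2.97 [ 0.08  0.28 -0.05]
False 0.166 z 0.1657 off -2.05 0.0 F -1.5 -0.12 -2.92 [0.09 0.24 0.  ]
False 0.161 z 0.1607 off -2.07 0.01 F -0.59 -0.07 -3.48 [ 0.07  0.13 -0.02]
19.475 0.008807787137587423
```

View pics/s2c.png

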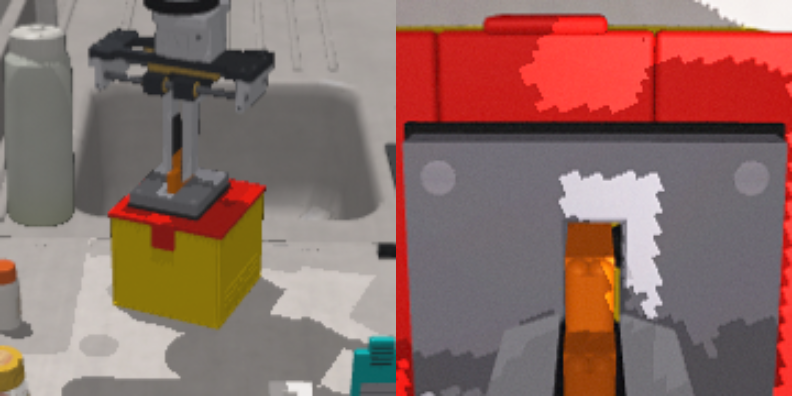

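```bash
python3 - <<'E'
from h import *
ax=np.array([0.9275,-0.3738]); s=np.array([0.6033,-0.1784])+(-0.0021)*ax
gripper_to(0.04); r.hold(0.2); print(T.current_wrist_force())
r.move_l([*s,0.21],vel=0.1); gripper_to(0.0); r.hold(0.2)
im,k=snap("side","s3"); print([(m["score"],np.round(m["at"],4)) for m in models.mark_of("spent_cassette_center","side")])
g=r.move_l([*s,0.187],vel=0.02,guard=4); r.hold(0.05); print(g,T.current_ee_pos()[2],T.current_wrist_force(),T.current_t())
for z in np.arange(T.current_ee_pos()[2]-0.003,0.1605,-0.003):
    g=r.move_l([*s,z],vel=0.02,guard=12); f=T.current_wrist_force(); print(g,round(z,4),T.current_ee_pos().round(4),f.round(2))
    if g: break
r.hold(0.3); print(T.current_wrist_force(),T.current_t())
E
```

```text
[-0.01448455 -0.01336756 -0.05279097]
[(0.9, array([0.4101, 0.0469, 0.0429])), (0.68, array([0.4935, 0.1711, 0.0452])), (0.59, array([ 0.5972, -0.1784,  0.1198])), (0.55, array([ 0.7838,  0.0363, -0.0009]))]
False 0.18712212884786522 [-1.06951321  0.42560161  0.60442683] 23.375
False 0.1841 [ 0.6013 -0.1776  0.1839] [0.11 0.99 0.6 ]
False 0.1811 [ 0.6013 -0.1776  0.1809] [ 0.26 -0.17  0.11]
False 0.1781 [ 0.6012 -0.1776  0.1779] [-0.4   0.49  0.48]
False 0.1751 [ 0.6012 -0.1776  0.1749] [-0.64 -0.26 -0.28]
False 0.1721 [ 0.6012 -0.1776  0.1719] [-0.54  0.74  0.37]
False 0.1691 [ 0.6012 -0.1776  0.1689] [ 0.17 -0.38  0.48]
False 0.1661 [ 0.6012 -0.1776  0.1659] [-0.42  0.36  0.15]
False 0.1631 [ 0.6012 -0.1776  0.1628] [-0.03  0.24  0.76]
[-0.44065476  0.27655003 -0.30681116] 26.0667
```

```bash
python3 - <<'E'
from h import *
e=T.current_ee_pos(); r.move_l([e[0],e[1],0.26],vel=0.12); r.hold(0.2)
im,k=snap("side","s4"); im2,_=snap("wrist","w5")
s3=cv2.imread("pics/s3.png")
c=lambda i,:cv2.resize(i[100:280,240:420],None,fx=1.45,fy=1.45)
cv2.imwrite("pics/s4c.png",np.hstack([c(s3),c(im[:,:,::-1]),c(im2[:,:,::-1])]))
print([(m["score"],np.round(m["at"],4)) for m in models.mark_of("spent_cassette_center","wrist")],T.current_opening(),T.current_wrist_force(),T.current_t())
E
```

```text
[(0.67, array([ 0.6173, -0.1883,  0.0386])), (0.6, array([0.4102, 0.0497, 0.0433]))] 0.0004323891277439165 [-0.76250392  0.11695761 -0.456108  ] 27.375
```

View pics/s4c.png

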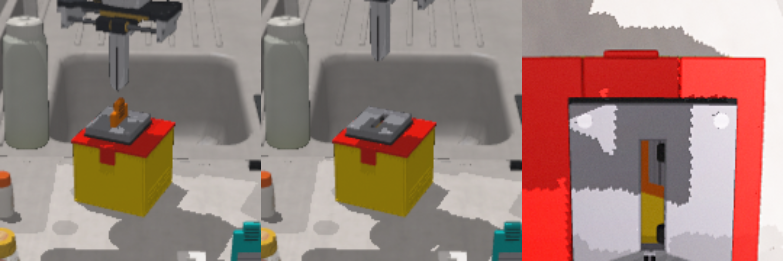

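The left panel shows the cassette tab proud of the slot. The middle one shows the head clear. The right one, around (650,165), shows the orange cassette lying inside the bin below the slot.

```bash
python3 -c "
from h import *
print(r.sign_off())"
```

```text
the job is handed in; nothing more can be done
None
```

The orange cassette is inside the yellow bin, pressed through past the roller with only a few newtons on the wrist. In the pictures the blue cassette is still in the rack. The job was handed in at about 27 s, but the hand-in returned no verdict.

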